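# Tip the tube out of one bay of a two-bay caddy

### The job

Lift the metal two-bay caddy by its upright grip and tip it over the square open tray so that the sample tube rolls out of its bay into the tray, while the roll of labels stays in the other bay. Then set the caddy down upright on the worktop beside the tray and let go. Do not touch the tube or the roll of labels with the fingers.

Things in the scene. Friction and masses are not known exactly. Their poses are not given: they have to be found in the camera images.
- caddy_grip (a point): Metal caddy 227 x 84 mm, 0.25 kg, x along its length, z up. Point: centre of its upright grip, 90 mm above its underside; plate 14 mm thick in x, 50 wide, from 18 mm below to 18 above; pinch across the 14. A divider below it parts bays at +x and -x: sides 42 mm high, floor flat to 78 mm out, then a 19 degree ramp to an open lip at 112 mm, 14 up. Tipped 50 degrees, lip down, a bay empties.
- tube_center (a point): Small capped sample tube, 48 mm long and 14 mm across, 12 g, lying crosswise in one of the caddy's bays (either one, at +x or -x of the grip). The point is its centre; its y axis runs along the tube, the cap at -y.
- labels_center (a point): Roll of labels, a flat disc 63 mm across and 26 mm high, 60 g, lying flat in the caddy's other bay. The point is its centre.
- tray_rim (a point): Square open-topped white tray, 170 x 170 mm and 50 mm high, walls and floor 4 mm; it stands fixed on the worktop. The point is the centre of its open top, 50 mm above the worktop; x and y along its sides, z up. Room walls stand at x = 0.96 and y = -0.52: the hand and wrist lean toward the side that is poured to, so pour away from a near wall.
Not all that is in view belongs to the job. Of the things that look like the part that bears labels_center, the smallest one is meant.

How it is judged (in metres and radians):
On the way, in this order (a step that is already met when the one before it is completed fails the run):
1. the caddy is lifted with the tube still in it (height (world z) of caddy_grip above 0.12 m and distance between tube_center and caddy_grip below 0.135 m), for 0.1 s.
2. the caddy is tipped at least 17 degrees above the tray (angle between caddy_grip's own z axis and vertical above 0.3 rad and height (world z) of caddy_grip above 0.12 m and horizontal distance between caddy_grip and tray_rim below 0.22 m), for 0.1 s.
At the end, for the whole second after the job is handed in: The tube lies in the tray (centre inside the walls, below 40 mm), the roll of labels lies in its bay of the caddy, and the caddy stands upright (within 7 degrees) on the worktop (grip at 90 mm, 10 mm either way), released and at rest (x of tube_center in the frame of tray_rim between -0.083 and 0.083 m and y of tube_center in the frame of tray_rim between -0.083 and 0.083 m and height (world z) of tube_center below 0.04 m and distance between labels_center and caddy_grip below 0.125 m and y of labels_center in the frame of caddy_grip between -0.03 and 0.03 m and height (world z) of labels_center below 0.045 m and angle between caddy_grip's own z axis and vertical below 0.12 rad and height (world z) of caddy_grip between 0.08 and 0.1 m and linear speed of caddy below 0.02 m/s); the robot touches nothing.
It fails at once if the roll of labels leaves the caddy (distance between labels_center and caddy_grip above 0.135 m).
It fails at once if the fingers touch the tube (contact force between the fingers and tube above 0.3 N).
It fails at once if the fingers touch the roll of labels (contact force between the fingers and labels above 0.3 N).
It also fails if it takes over 59 s, if anything falls off the work surface, if the arm or the gripper's body presses on something with over 40 N, if the wrist force passes 120 N, or if a joint passes its speed limit or range.

### The arm

A 6-joint arm with a two-finger parallel gripper is mounted at the origin on a cart in front of the work surface, level with it; the furniture and walls round the work are solid. World frame = base frame: x ahead of the robot, y to its left, z up, the work surface at z = 0. Lengths are in mm, angles in rad, forces in N, time in s.
With the tool pointing down it reaches from about 350 to 775 mm from the base axis. Payload 7.3 kg.
Tool frame: the origin (TCP) lies on the centre line of the jaws, within the pads' length; the fingertips stand bot.tip_reach ahead of it and the grasp point (between the pads) lies 6 mm ahead of it (bot.tip_reach is the distance from the TCP to the fingertips, in mm); z points along the fingers, y is the direction in which the jaws open and shut (so a half turn about z gives the same grasp; the last joint's range is limited). The gripper opens to 92 mm and grips with 3 to 60 N. Pads are 19 mm wide; open, the fingers measure 130 mm over their backs; the gripper's body (75 mm by 190 mm) begins 47 mm behind the grasp point.
Start: joints at [0.994, 0.342, 1.524, -0, 1.275, -0.146], TCP at [219.227, 477.058, 230.641] pointing down, gripper open.
Joint ranges: [-2.53, 2.53], [-0.77, 2.02], [0.04, 2.7], [-1, 4.14], [0.28, 2.66], [-3.11, 3.11]. Speed limits (rad/s): [2.57, 2.57, 3.14, 3.14, 3.14, 3.14].

### API

Orientations are given as [roll, pitch, yaw] about the fixed x, y, z axes, in that order (R = Rz(yaw) Ry(pitch) Rx(roll)).
In Python, from plant import bot gives the robot as it stands.
- The arm moves only by the tool step_arm, never from a script. Its argument "deltas" is a list of rows, each a list of 6 numbers: the shift along the tool's x, y, z in mm, then the turn, a rotation vector about the tool's x, y, z in rad. A call has 1 to 5 rows; each row is the pose to reach, as a shift and turn from the pose commanded when the call began, along the tool's axes at that moment; what a row does not reach only later rows make up. A row lasts 1/12 s, in which the tool goes at most 41.7 mm and 7.16 degrees, less where a joint would pass 70% of its speed; a pose out of reach is approached as far as the arm can. A call with a gripper value outside its range is refused whole. "fingers" is the finger opening in mm, from 0 to 91.8, set as the call begins (left out, the last holds). The fingers move at their own pace and stop on an object; the grip force is fixed at half the most. Time passes only in rows, so rows that repeat a pose let the fingers close. It gives the time, the measured TCP pose, the force and the opening at its end, in the units of the state.
- bot.get_obs(): the state, without advancing time (a new reading comes with each control period).
- bot.capture(name): name is "side" or "top" or "wrist"; returns a dict with "color" (420x560x3 uint8, red, green, blue), "fx", "fy", "cx", "cy" (pixels), "R" (3x3) and "t" (3): a world point X has camera coordinates R X + t. Camera axes: x right, y down, z forward; pixel columns grow to the right and rows downward; lengths in mm; the calibration is good to about 2 mm. The wrist camera is an equidistant fisheye: a pixel r from the principal point sees the ray r / f radians off the axis. A picture is of the moment at which its call begins. There is no depth.
- bot.close_job(): hands the job in, once; it reports no verdict.
Trained networks look in a picture, given as the dict that the camera call returned (one of the last four; its "shot" number tells which), for a name from the list of things; names that differ only in an ending like _2 or _b are one class to them, and where a whole thing is asked for, a point or a joint stands for the part that bears it (a point fixed in the world has none). Each returns a list of dicts, best first, with "p" (0 to 1); they miss things now and then, are a little off and sometimes report something else, mostly with a low value. They report only what shows in the picture. A call takes as long as a camera call. They do not tell look-alikes from the thing itself.
- bot.boxes_of(query, picture): "rect" ([centre column, centre row, width, height] in pixels, round what is visible of it).
The state is a dict: "time": time; "joint_positions": joint angles; "dq": joint speeds; "tau": joint torques, N m; "tool_pos": TCP position; "tcp_rot": TCP orientation; "contact_force": force on the tool from outside, world axes, zero at the start; "moment": the same for the moment, N m; "grip_width": finger opening in mm.
Only numpy, scipy, OpenCV 4.12 (cv2) and the standard library are available. Lean on these libraries where they do the work, as an engineer would, in place of code of your own. Each camera call takes 0.05 s, during which the arm holds its last target. There are 200 camera calls.

## Working session

There is one attempt and no reset: what is moved stays moved. The work goes in short steps, Python scripts to look and compute and a tool call to move; the robot and the scene stay as the last step left them, time stands still between calls to the robot, and variables do not carry over. Pictures are saved under pics/ and viewed, about 8 in all and at most 12, crops included, and the job is handed in when it is done.

Besides the shell and the picture viewer there is one more tool, called after "Request:" as name(argument=value, ...) on one line, values as JSON. step_arm: Moves the arm, as the interface text tells. Its arguments: {"type":"object","properties":{"deltas":{"type":"array"},"fingers":{"type":"number"}},"required":["deltas"]}

```bash
mkdir -p pics; cat > h.py <<'E'
import numpy as np, cv2
from scipy.spatial.transform import Rotation as Ro
from plant import bot
def save(p,n): cv2.imwrite('pics/'+n,p["color"][:,:,::-1])
def ray(p,u,v):
    R=np.array(p["R"]);t=np.array(p["t"]); d=R.T@np.array([(u-p["cx"])/p["fx"],(v-p["cy"])/p["fy"],1]); return -R.T@t,d
def onz(p,u,v,z):
    c,d=ray(p,u,v); return c+d*(z-c[2])/d[2]
def proj(p,X):
    c=np.array(p["R"])@np.array(X)+np.array(p["t"]); return c[0]/c[2]*p["fx"]+p["cx"],c[1]/c[2]*p["fy"]+p["cy"]
E
python3 - <<'E'
from h import *
print(bot.get_obs(),bot.tip_reach)
ims=[]
for n in("top","side"):
    p=bot.capture(n); ims.append(p["color"])
    print(n,-np.array(p["R"]).T@np.array(p["t"]),p["fx"])
    for q in("caddy_grip","tube_center","labels_center","tray_rim"):
        for b in bot.boxes_of(q,p)[:5]:
            print(q,round(b["p"],2),np.round(b["rect"],1), np.round(onz(p,*b["rect"][:2],{'caddy_grip':40,'tube_center':12,'labels_center':20,'tray_rim':30}[q]),0))
    save(p,n+"0.png")
E
```

```text
{'time': 0.0, 'joint_positions': array([ 9.94000402e-01,  3.42709547e-01,  1.52500695e+00, -8.33751567e-06,
        1.27537290e+00, -1.45968876e-01]), 'dq': array([-2.91496957e-04, -9.78985946e-04,  1.29971001e-03, -2.64578608e-04,
        2.03972021e-05,  3.43767856e-04]), 'tau': array([-1.02207236e-03, -4.31235266e+01, -2.44216704e+01,  7.16417818e-02,
        5.61717991e-02, -1.15198509e-04]), 'tool_pos': array([219.00437358, 476.71102086, 229.9552995 ]), 'tcp_rot': array([-3.14011067e+00, -2.09814479e-04,  2.71076788e+00]), 'contact_force': array([-0.5368314 ,  0.26158224,  0.99403982]), 'moment': array([-0.0134273 , -0.02513774, -0.05384114]), 'grip_width': 91.70581207520308} 25.0
top [ 284.88737272  144.67351069 1079.89148401] 474.0359265623359
caddy_grip 0.57 [231.6 239.6 103.6  77.5] [437. 213.  40.]
tube_center 0.41 [211.2 248.4  15.1  14. ] [420. 260.  12.]
labels_center 0.86 [119.8 255.9  43.8  41. ] [397. 460.  20.]
labels_center 0.85 [245.8 230.6  27.4  26.9] [462. 184.  20.]
labels_center 0.67 [316.7 205.3  36.8  40.4] [526.  23.  20.]
tray_rim 0.92 [405.2 211.4  87.3  80.3] [ 516. -179.   30.]
tray_rim 0.61 [246.3 230.9  29.2  30.2] [460. 182.  30.]
side [ 692.35875031 -346.58234814 1053.1490885 ] 434.40737555125605
caddy_grip 0.58 [284.6 192.9  40.8  72.9] [455. 199.  40.]
labels_center 0.88 [285.1 204.8  21.3  28.7] [466. 176.  20.]
labels_center 0.66 [302.  121.8  26.3  28.7] [398. 460.  20.]
labels_center 0.63 [280.4 262.2  35.4  41.3] [522.  19.  20.]
tray_rim 0.75 [241.9 334.4  98.2  99.3] [ 514. -182.   30.]
```

View pics/top0.png

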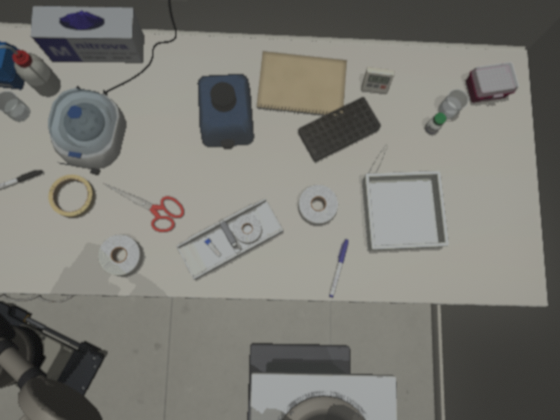

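View pics/side0.png

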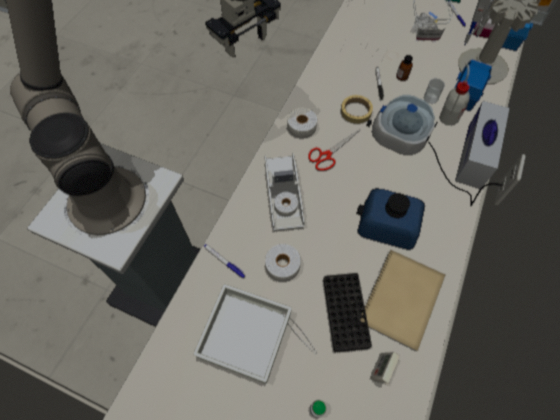

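Roll look-alikes in the top view: (120,256), about 42 px; (318,205), about 38 px; and (246,231), 27 px, inside the caddy. The last is the smallest and lies in a caddy bay, so it is the one meant. The tube is in the opposite bay at (211,248). I'll confirm with an enlarged crop.

```bash
python3 - <<'E'
from h import *
p=bot.capture("top");s=bot.capture("side")
a=cv2.resize(p["color"][195:285,170:290],None,fx=5,fy=5,interpolation=cv2.INTER_CUBIC)
b=cv2.resize(s["color"][145:235,255:315],None,fx=3,fy=5,interpolation=cv2.INTER_CUBIC)
cv2.imwrite('pics/crop.png',np.hstack([a,b])[:,:,::-1])
E
```

```text
(no output)
```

View pics/crop.png

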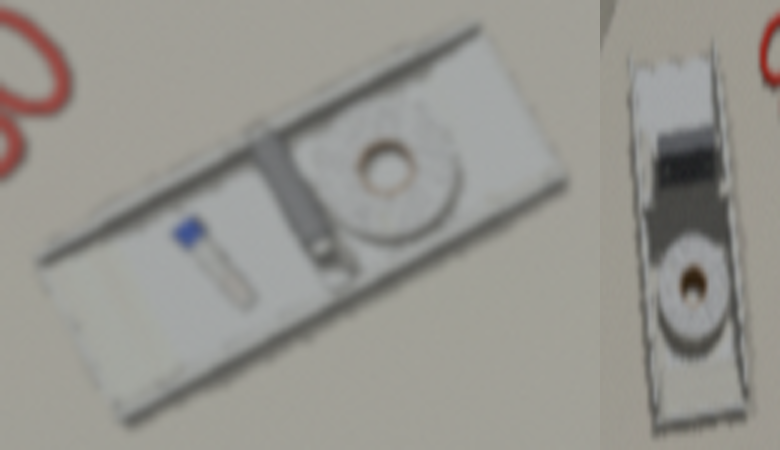

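The crop confirms it: the small roll is in the right bay at crop (385,165), and the tube with its blue cap is in the left bay at (215,265). The grip plate's top is at about (295,190), and the caddy corners are (40,262), (480,30), (567,182) and (128,425).

```bash
python3 - <<'E'
from h import *
p=bot.capture("top")
f=lambda u,v,z:np.round(onz(p,170+u/5,195+v/5,z),1)
C=[f(*c,35)for c in((40,262),(480,30),(567,182),(128,425))]
print(C,np.mean(C,0)); g=f(295,190,108);print("grip",g)
d=(C[0]+C[3]-C[1]-C[2])[:2];print("len",np.linalg.norm(d)/2,"ang",np.degrees(np.arctan2(d[1],d[0])))
o=bot.get_obs();R=Ro.from_euler('xyz',o["tcp_rot"]).as_matrix()
print(R, R.T@(np.r_[g[:2],230]-o["tool_pos"]))
for c in((365,171),(443,171),(443,250),(367,250)):print(onz(p,*c,50))
E
```

```text
[array([417.4, 330.5,  35. ]), array([528.6, 140.1,  35. ]), array([460.1,  99.2,  35. ]), array([347.2, 288. ,  35. ])] [438.325 214.45   35.   ]
grip [441.1 214.9 108. ]
len 220.23478948613004 ang 120.58228109991829
[[-9.08635157e-01  4.17590886e-01  5.40630607e-05]
 [ 4.17590888e-01  9.08635155e-01  6.57909055e-05]
 [-2.16499151e-05  8.23561713e-05 -9.99999996e-01]] [-311.08673898 -145.5444019     0.65718681]
[602.57894897 -82.97310029  50.        ]
[ 609.08236233 -263.35513203   50.        ]
[ 426.52013939 -255.72372452   50.        ]
[421.65820858 -85.56113004  50.        ]
```

Grip is at about (440,215), with the tube end toward about 120°. The tray is at about (515,-177). I'll take the half turn that leaves the last joint room for a pour toward the robot.

Request:
step_arm(deltas=[[-35,-16,0,0,0,0.12],[-70,-33,0,0,0,0.24],[-105,-49,0,0,0,0.36],[-140,-65,0,0,0,0.48],[-175,-82,0,0,0,0.6]], fingers=91)

```text
time: 1.07
tool_pos: [344.8, 328.2, 230.8]
tcp_rot: [3.141, -0.0, 2.106]
contact_force: [0.0, 0.2, -0.2]
grip_width: 91.1
```

Request:
step_arm(deltas=[[-30,5,0,0,0,0.12],[-60,10,0,0,0,0.24],[-90,15,0,0,0,0.36],[-120,20,0,0,0,0.48],[-147,25,0,0,0,0.6]])

```text
time: 1.48
tool_pos: [442.0, 214.7, 230.8]
tcp_rot: [3.141, -0.0, 1.504]
contact_force: [-0.1, 0.6, 0.3]
grip_width: 90.9
```

Request:
step_arm(deltas=[[0,0,0,0,0,0.12],[0,0,0,0,0,0.24],[0,0,0,0,0,0.36],[0,0,0,0,0,0.48],[0,0,0,0,0,0.6]])

```text
time: 1.9
tool_pos: [441.1, 216.1, 230.6]
tcp_rot: [-3.142, -0.0, 0.905]
contact_force: [-0.2, 1.2, 0.2]
grip_width: 91.1
```

Request:
step_arm(deltas=[[0,0,0,0,0,0.12],[0,0,0,0,0,0.24],[0,0,0,0,0,0.36],[0,0,0,0,0,0.38],[0,0,0,0,0,0.38]])

```text
time: 2.32
tool_pos: [441.0, 216.2, 230.7]
tcp_rot: [-3.142, -0.0, 0.533]
contact_force: [-0.5, 0.4, -0.1]
grip_width: 91.2
```

```bash
python3 - <<'E'
from h import *
o=bot.get_obs();print(o)
p=bot.capture("wrist");save(p,"w1.png");R=np.array(p["R"]);print(R,-R.T@np.array(p["t"]),p["fx"],p["cx"],p["cy"])
for q in("caddy_grip","tube_center","labels_center"):
    for b in bot.boxes_of(q,p)[:2]:print(q,b["p"],b["rect"])
E
```

```text
{'time': 2.3167, 'joint_positions': array([2.99660597e-01, 2.80034666e-01, 1.61358354e+00, 8.57627677e-05,
       1.24781250e+00, 1.33767464e+00]), 'dq': array([ 0.00064696,  0.00152101, -0.00232098, -0.00011612,  0.00124908,
       -0.05294703]), 'tau': array([-2.11410160e-02, -3.96396661e+01, -2.42655301e+01,  4.95471025e-02,
       -7.47043197e-02,  6.29730038e-01]), 'tool_pos': array([441.01596297, 216.24841142, 230.67662785]), 'tcp_rot': array([-3.14155093e+00, -1.76359987e-04,  5.32755061e-01]), 'contact_force': array([-0.47055712,  0.39362131, -0.07147937]), 'moment': array([-0.05495725,  0.15744709,  0.00049761]), 'grip_width': 91.21888473788195}
[[ 0.50867173 -0.86095996 -0.00101254]
 [-0.82934126 -0.49030591  0.26794252]
 [-0.23118423 -0.13545504 -0.96343437]] [504.61778113 252.20468719 384.12323388] 325.19226210127806 276.69123773168064 205.77530335520925
caddy_grip 0.81 [277.9, 185.4, 204.0, 86.9]
tube_center 0.67 [240.5, 177.7, 18.0, 39.3]
labels_center 0.92 [94.5, 117.4, 69.9, 74.4]
labels_center 0.72 [443.5, 203.0, 71.8, 69.2]
```

View pics/w1.png

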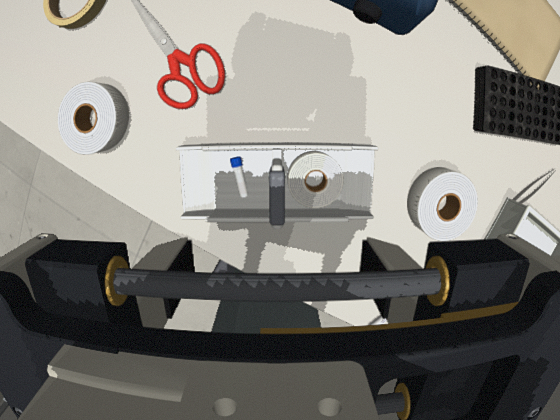

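The wrist view shows the caddy square to the jaws: columns 180–375, plate at column about 277, walls at rows about 146 and 217. The tube is at (238,177) and the roll at (315,180).

```bash
python3 - <<'E'
from h import *
p=bot.capture("wrist");R=np.array(p["R"]);c=-R.T@np.array(p["t"])
def W(u,v,z):
    a=np.array([u-p["cx"],v-p["cy"]]);r=np.hypot(*a);th=r/p["fx"]
    d=R.T@np.r_[a/r*np.sin(th),np.cos(th)]; return c+d*(z-c[2])/d[2]
o=bot.get_obs();T=Ro.from_euler('xyz',o["tcp_rot"]).as_matrix()
for u,v,z in((277,146,42),(277,218,42),(277.5,190,108),(277.5,225,108),(180,146,42),(375,146,42),(240.5,177.7,10)):
    w=W(u,v,z);print(u,v,w.round(1),(T.T@(w-o["tool_pos"])).round(1))
E
```

```text
277 146 [478.8 237.   42. ] [ 43.1   1.3 188.6]
277 218 [410.6 196.7  42. ] [-36.1   1.4 188.6]
277.5 190 [451. 220. 108.] [ 10.5   1.8 122.6]
277.5 225 [423.3 203.7 108. ] [-21.6   1.9 122.6]
180 146 [427.1 328.2  42. ] [  44.8 -103.6  188.6]
375 146 [534.4 146.7  42. ] [ 45.2 107.3 188.6]
240.5 177.7 [422.7 253.6  10. ] [  3.2 -41.5 220.6]
```

Request:
step_arm(deltas=[[3,2,30,0,0,0],[3,2,60,0,0,0],[3,2,90,0,0,0],[3,2,115,0,0,0],[3,2,134,0,0,0]])

```text
time: 2.98
tool_pos: [443.7, 215.7, 94.6]
tcp_rot: [-3.141, 0.002, 0.532]
contact_force: [0.3, -0.1, 0.3]
grip_width: 91.0
```

Request:
step_arm(deltas=[[0,0,0,0,0,0],[0,0,0,0,0,0],[0,0,0,0,0,0],[0,0,0,0,0,0],[0,0,0,0,0,0]], fingers=0)

```text
time: 3.4
tool_pos: [445.5, 216.3, 98.0]
tcp_rot: [3.141, -0.003, 0.531]
contact_force: [-0.1, -0.1, 0.7]
grip_width: 62.3
```

Request:
step_arm(deltas=[[0,0,0,0,0,0],[0,0,0,0,0,0],[0,0,0,0,0,0],[0,0,0,0,0,0],[0,0,0,0,0,0]])

```text
time: 3.82
tool_pos: [444.6, 216.1, 96.7]
tcp_rot: [-3.142, -0.0, 0.531]
contact_force: [0.6, 0.2, -0.4]
grip_width: 28.8
```

Request:
step_arm(deltas=[[0,0,0,0,0,0],[0,0,0,0,0,0],[0,0,0,0,0,0],[0,0,0,0,0,0],[0,0,0,0,0,0]])

```text
time: 4.23
tool_pos: [444.6, 216.1, 96.6]
tcp_rot: [-3.141, -0.0, 0.531]
contact_force: [-0.1, 1.4, 0.6]
grip_width: 13.6
```

Request:
step_arm(deltas=[[0,0,0,0,0,0],[0,0,0,0,0,0],[0,0,0,0,0,0]])

```text
time: 4.48
tool_pos: [444.6, 216.1, 96.6]
tcp_rot: [-3.141, -0.0, 0.531]
contact_force: [-0.9, 1.8, -0.0]
grip_width: 13.7
```

Request:
step_arm(deltas=[[0,0,-5,0,0,0],[0,0,-12,0,0,0],[0,0,-22,0,0,0],[0,0,-36,0,0,0],[0,0,-50,0,0,0]])

```text
time: 4.9
tool_pos: [444.4, 215.8, 147.3]
tcp_rot: [3.142, 0.001, 0.531]
contact_force: [0.1, -0.4, -3.5]
grip_width: 13.4
```

Request:
step_arm(deltas=[[0,0,-15,0,0,0],[0,0,-30,0,0,0],[0,0,-44,0,0,0],[0,0,-54,0,0,0],[0,0,-60,0,0,0]])

```text
time: 5.32
tool_pos: [445.0, 216.0, 208.4]
tcp_rot: [3.141, -0.002, 0.531]
contact_force: [0.8, 0.6, -2.6]
grip_width: 13.7
```

```bash
python3 - <<'E'
from h import *
o=bot.get_obs();print(o)
p=bot.capture("side");save(p,"s2.png")
b=cv2.resize(p["color"][120:360,180:340],None,fx=2.4,fy=2.4);w=bot.capture("wrist")
cv2.imwrite('pics/c2.png',np.hstack([b,cv2.resize(w["color"][60:300,130:410],None,fx=1.48,fy=2.4)])[:,:,::-1])
for q in("caddy_grip","tube_center","labels_center"):
    for b in bot.boxes_of(q,w)[:2]:print(q,b["p"],b["rect"])
E
```

```text
{'time': 5.3167, 'joint_positions': array([ 2.96919991e-01,  3.05618826e-01,  1.64257953e+00, -2.49823160e-04,
        1.19125622e+00,  1.33705375e+00]), 'dq': array([ 0.00237522, -0.05449563, -0.08819512,  0.00208459,  0.16330352,
       -0.00095864]), 'tau': array([ 3.39725346e-02, -4.16723764e+01, -2.43361741e+01,  3.22345435e-02,
       -1.05332632e-01, -7.50160361e-04]), 'tool_pos': array([445.0118319 , 215.97775981, 208.35023081]), 'tcp_rot': array([ 3.14087151e+00, -2.02613488e-03,  5.30755607e-01]), 'contact_force': array([ 0.7697903 ,  0.63898703, -2.57647753]), 'moment': array([-0.06580481,  0.05788802,  0.00545121]), 'grip_width': 13.688398170866012}
caddy_grip 0.71 [277.8, 237.2, 307.9, 153.9]
tube_center 0.85 [225.2, 209.5, 25.3, 56.0]
labels_center 0.92 [335.8, 209.7, 83.2, 65.7]
labels_center 0.89 [82.1, 122.1, 76.0, 77.0]
```

View pics/c2.png

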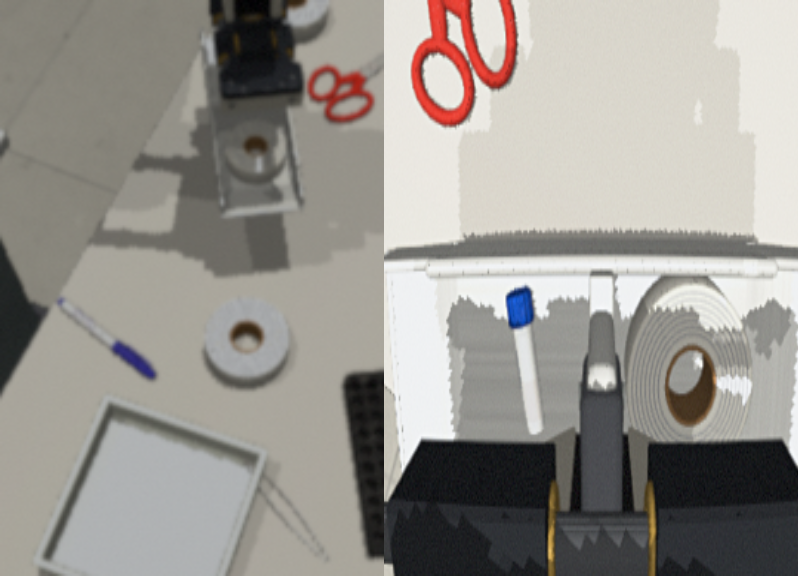

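Lift holds: the tube is still left of the divider at wrist (225,210), and the roll is in its bay at (336,210). A pour toward the robot would drive joint 5 to its limit, so I'll pour toward about 40° instead (+x+y, away from the y wall). The grip will sit about 85 mm behind the tray centre, at (450,-232). Next I'll compute the transfer rows.

```bash
cat >> h.py <<'E'
def plan(P0,R0,P1,rv,n,prof=True):
    """print rows of calls from pose (P0,R0) to P1 with world rotation vector rv in n rows"""
    s=np.arange(n+1)/n
    if prof: s=(0.5*(1-np.cos(np.pi*s))+s)/2 if prof==2 else 0.5*(1-np.cos(np.pi*s))
    for a in range(0,n,5):
        Pa=P0+s[a]*(P1-P0);Ra=Ro.from_rotvec(rv*s[a]).as_matrix()@R0
        rows=[]
        for k in range(a+1,min(a+6,n+1)):
            P=P0+s[k]*(P1-P0);R=Ro.from_rotvec(rv*s[k]).as_matrix()@R0
            rows.append([round(float(x),1) for x in Ra.T@(P-Pa)]+[round(float(x),3) for x in Ro.from_matrix(Ra.T@R).as_rotvec()])
        print(rows)
E
python3 - <<'E'
from h import *
o=bot.get_obs();R=Ro.from_euler('xyz',[np.pi,0,0.531]).as_matrix()
plan(np.array([444.7,216,207.]),R,np.array([450,-232,216.]),np.array([0,0,-1.40]),25)
E
```

```text
[[-0.9, 1.5, -0.0, 0.0, -0.0, 0.006], [-3.5, 6.1, -0.1, 0.0, -0.0, 0.022], [-7.8, 13.7, -0.3, 0.0, -0.0, 0.049], [-13.7, 24.1, -0.6, 0.0, -0.0, 0.087], [-21.2, 37.1, -0.9, -0.0, -0.0, 0.134]]
[[-6.7, 16.6, -0.4, 0.0, -0.0, 0.056], [-14.5, 35.6, -0.8, 0.0, -0.0, 0.12], [-23.0, 56.7, -1.2, 0.0, -0.0, 0.191], [-32.3, 79.6, -1.7, 0.0, -0.0, 0.268], [-42.1, 103.8, -2.2, 0.0, -0.0, 0.35]]
[[-1.0, 27.2, -0.5, 0.0, -0.0, 0.085], [-2.0, 55.1, -1.1, -0.0, -0.0, 0.172], [-3.0, 83.2, -1.7, 0.0, -0.0, 0.26], [-3.9, 111.1, -2.2, 0.0, -0.0, 0.347], [-4.9, 138.4, -2.8, 0.0, -0.0, 0.433]]
[[10.1, 24.1, -0.5, 0.0, -0.0, 0.082], [19.7, 46.9, -1.0, 0.0, -0.0, 0.159], [28.5, 67.8, -1.5, 0.0, -0.0, 0.23], [36.4, 86.8, -1.9, 0.0, -0.0, 0.294], [43.3, 103.3, -2.2, 0.0, -0.0, 0.35]]
[[10.2, 11.1, -0.3, 0.0, -0.0, 0.047], [18.4, 19.8, -0.5, -0.0, -0.0, 0.085], [24.3, 26.2, -0.7, 0.0, -0.0, 0.112], [27.9, 30.1, -0.8, 0.0, -0.0, 0.128], [29.1, 31.4, -0.9, -0.0, -0.0, 0.134]]
```

Request:
step_arm(deltas=[[-0.9,1.5,0,0,0,0.006],[-3.5,6.1,0,0,0,0.022],[-7.8,13.7,0,0,0,0.049],[-13.7,24.1,-0.6,0,0,0.087],[-21.2,37.1,-0.9,0,0,0.134]])

```text
time: 5.98
tool_pos: [445.0, 172.3, 207.4]
tcp_rot: [-3.142, 0.0, 0.393]
contact_force: [-0.0, -0.6, -3.3]
grip_width: 14.0
```

Request:
step_arm(deltas=[[-6.7,16.6,-0.4,0,0,0.056],[-14.5,35.6,-0.8,0,0,0.12],[-23,56.7,-1.2,0,0,0.191],[-32.3,79.6,-1.7,0,0,0.268],[-42.1,103.8,-2.2,0,0,0.35]])

```text
time: 6.4
tool_pos: [445.9, 59.4, 209.8]
tcp_rot: [3.141, -0.0, 0.041]
contact_force: [0.7, 0.3, -2.9]
grip_width: 13.9
```

Request:
step_arm(deltas=[[-1,27.2,-0.5,0,0,0.085],[-2,55.1,-1.1,0,0,0.172],[-3,83.2,-1.7,0,0,0.26],[-3.9,111.1,-2.2,0,0,0.347],[-4.9,138.4,-2.8,0,0,0.433]])

```text
time: 6.82
tool_pos: [447.2, -79.6, 212.6]
tcp_rot: [3.141, -0.0, -0.394]
contact_force: [0.7, -0.6, -3.4]
grip_width: 13.7
```

Request:
step_arm(deltas=[[10.1,24.1,-0.5,0,0,0.082],[19.7,46.9,-1,0,0,0.159],[28.5,67.8,-1.5,0,0,0.23],[36.4,86.8,-1.9,0,0,0.294],[43.3,103.3,-2.2,0,0,0.35]])

```text
time: 7.23
tool_pos: [448.2, -191.6, 214.7]
tcp_rot: [3.141, -0.0, -0.743]
contact_force: [0.1, -0.0, -2.6]
grip_width: 14.0
```

Request:
step_arm(deltas=[[10.2,11.1,-0.3,0,0,0.047],[18.4,19.8,-0.5,0,0,0.085],[24.3,26.2,-0.7,0,0,0.112],[27.9,30.1,-0.8,0,0,0.128],[29.1,31.4,-0.9,0,0,0.134]])

```text
time: 7.65
tool_pos: [449.4, -232.7, 215.5]
tcp_rot: [-3.142, 0.0, -0.872]
contact_force: [-0.4, -0.3, -3.9]
grip_width: 13.7
```

```bash
python3 - <<'E'
from h import *
o=bot.get_obs();print(o["time"],o["joint_positions"],o["tool_pos"],o["tcp_rot"],o["grip_width"])
R=Ro.from_euler('xyz',o["tcp_rot"]).as_matrix();print(R)
w=bot.capture("wrist");s=bot.capture("side")
for q in("tube_center","labels_center"):
    for b in bot.boxes_of(q,w)[:3]:print(q,b["p"],b["rect"])
for b in bot.boxes_of("tray_rim",s)[:2]:print(b,onz(s,*b["rect"][:2],25))
cv2.imwrite('pics/c3.png',np.hstack([cv2.resize(s["color"][170:420,120:380],None,fx=1.5,fy=2),cv2.resize(w["color"],(400,500))])[:,:,::-1])
E
```

```text
7.65 [-6.29332095e-01  3.20689324e-01  1.59941404e+00  8.05553159e-05
  1.22171417e+00  1.81351494e+00] [ 449.4004968  -232.67036888  215.50335564] [-3.14157323e+00  2.36475716e-04 -8.72078265e-01] 13.712539559733004
[[ 6.43236660e-01 -7.65667409e-01 -1.37236903e-04]
 [-7.65667384e-01 -6.43236674e-01  1.93556502e-04]
 [-2.36475714e-04 -1.94248169e-05 -9.99999972e-01]]
tube_center 0.93 [245.4, 208.1, 21.5, 59.5]
labels_center 0.89 [336.0, 208.5, 88.0, 67.0]
labels_center 0.68 [112.7, 290.9, 58.3, 63.7]
{'rect': [245.2, 336.4, 93.3, 99.2], 'p': 0.96} [ 521.89559437 -182.63934774   25.        ]
```

View pics/c3.png

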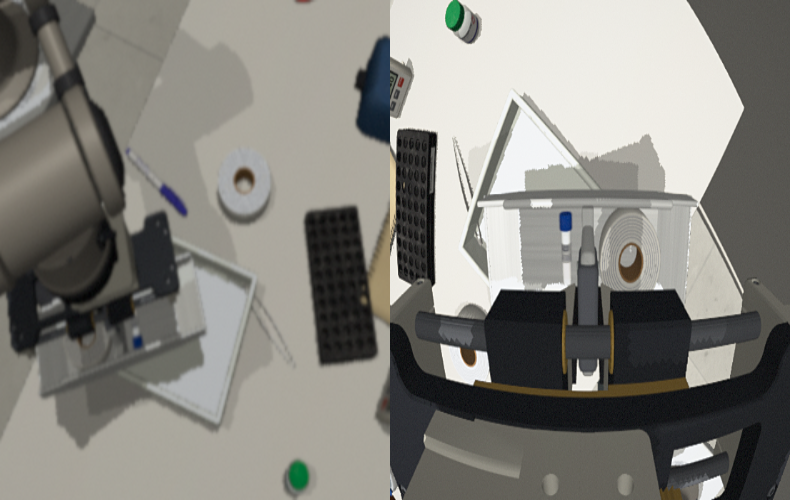

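The caddy bay with the tube (wrist (245,208)) is over the tray corner, and the labels are behind the divider. Now I'll tip about -tool x.

Request:
step_arm(deltas=[[0,0,0,-0.02,0,0],[0,0,0,-0.06,0,0],[0,0,0,-0.11,0,0],[0,0,0,-0.16,0,0],[0,0,0,-0.21,0,0]])

```text
time: 8.32
tool_pos: [450.0, -231.6, 216.0]
tcp_rot: [2.929, -0.001, -0.87]
contact_force: [-0.3, 0.4, -3.5]
grip_width: 13.7
```

Request:
step_arm(deltas=[[0,0,0,-0.05,0,0],[0,0,0,-0.1,0,0],[0,0,0,-0.15,0,0],[0,0,0,-0.2,0,0],[0,0,0,-0.25,0,0]])

```text
time: 8.73
tool_pos: [450.3, -231.4, 215.8]
tcp_rot: [2.68, -0.001, -0.869]
contact_force: [0.2, 0.2, -4.2]
grip_width: 13.8
```

```bash
python3 - <<'E'
from h import *
o=bot.get_obs();print(o["time"],o["joint_positions"],o["tool_pos"],o["tcp_rot"],o["grip_width"],o["contact_force"])
E
```

```text
8.7333 [-0.38071837  0.47223342  1.45675483 -0.40831075  1.4516483   2.15818015] [ 450.3356369  -231.36976465  215.83923559] [ 2.67950076e+00 -1.37219713e-03 -8.69262939e-01] 13.75419017791046 [ 0.19837653  0.18284903 -4.2287279 ]
```

Request:
step_arm(deltas=[[0,0,0,-0.05,0,0],[0,0,0,-0.1,0,0],[0,0,0,-0.15,0,0],[0,0,0,-0.2,0,0],[0,0,0,-0.25,0,0]])

```text
time: 9.15
tool_pos: [450.6, -231.3, 215.7]
tcp_rot: [2.43, -0.002, -0.869]
contact_force: [-0.6, -0.7, -3.7]
grip_width: 13.7
```

Request:
step_arm(deltas=[[0,0,0,-0.05,0,0],[0,0,0,-0.1,0,0],[0,0,0,-0.15,0,0],[0,0,0,-0.17,0,0],[0,0,0,-0.17,0,0]])

```text
time: 9.57
tool_pos: [450.3, -231.0, 214.5]
tcp_rot: [2.261, 0.001, -0.868]
contact_force: [0.5, -0.3, -2.6]
grip_width: 13.6
```

```bash
python3 - <<'E'
from h import *
o=bot.get_obs();print(o["time"],o["joint_positions"],o["tool_pos"],o["tcp_rot"],o["grip_width"],o["contact_force"])
w=bot.capture("wrist");s=bot.capture("side");t=bot.capture("top")
for n,p in(("w",w),("s",s),("t",t)):
  for q in("tube_center","labels_center"):
    for b in bot.boxes_of(q,p)[:3]:print(n,q,b["p"],b["rect"], onz(p,*b["rect"][:2],12) if n!="w" else "")
cv2.imwrite('pics/c4.png',np.hstack([cv2.resize(s["color"][170:420,120:380],None,fx=1.5,fy=2),cv2.resize(w["color"],(400,500))])[:,:,::-1])
E
```

```text
9.5667 [-0.23671632  0.66665694  1.3515014  -0.67853071  1.70661717  2.31610052] [ 450.33581505 -231.03135665  214.49929205] [ 2.26119855e+00  1.03554492e-03 -8.68304431e-01] 13.610775136231013 [ 0.54861368 -0.25463544 -2.57076108]
w tube_center 0.91 [129.7, 256.9, 31.5, 15.2] 
w labels_center 0.73 [327.1, 209.2, 84.8, 73.4] 
w labels_center 0.47 [6.5, 407.6, 7.2, 22.5] 
s labels_center 0.82 [151.7, 337.4, 37.4, 34.6] [ 319.84163971 -270.50591685   12.        ]
s labels_center 0.64 [302.2, 121.5, 29.9, 30.6] [395.96850379 467.96193074  12.        ]
s labels_center 0.4 [272.5, 247.4, 11.7, 8.3] [484.97578985  51.49579304  12.        ]
t labels_center 0.59 [120.5, 254.4, 45.7, 41.9] [400.9697556  460.78450409  12.        ]
t labels_center 0.52 [501.9, 260.4, 4.6, 12.4] [ 411.53078546 -407.36291622   12.        ]
```

View pics/c4.png

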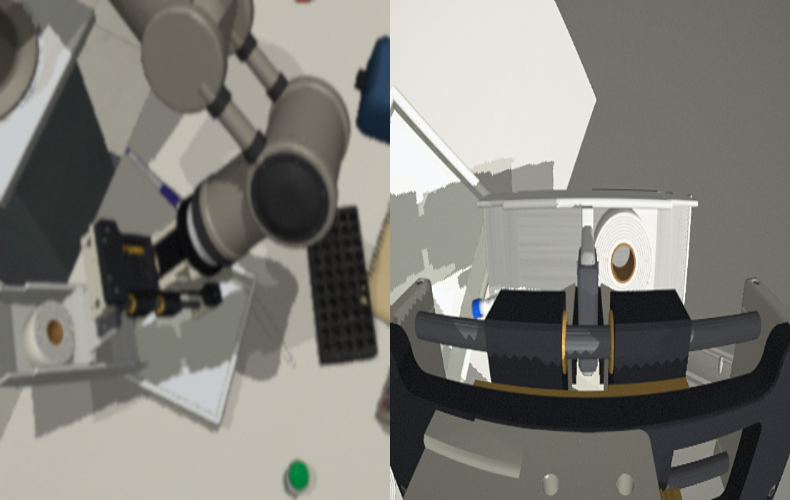

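The tube has left the bay and lies in the tray (wrist (130,257)); the roll is still against the divider at (327,209). I'll tip back.

Request:
step_arm(deltas=[[0,0,0,0.03,0,0],[0,0,0,0.08,0,0],[0,0,0,0.14,0,0],[0,0,0,0.2,0,0],[0,0,0,0.26,0,0]])

```text
time: 10.43
tool_pos: [449.8, -231.9, 216.0]
tcp_rot: [2.526, -0.001, -0.87]
contact_force: [0.3, 0.2, -3.3]
grip_width: 13.9
```

Request:
step_arm(deltas=[[0,0,0,0.06,0,0],[0,0,0,0.12,0,0],[0,0,0,0.18,0,0],[0,0,0,0.24,0,0],[0,0,0,0.3,0,0]])

```text
time: 10.85
tool_pos: [449.5, -232.1, 216.3]
tcp_rot: [2.825, -0.001, -0.87]
contact_force: [-0.9, 0.2, -3.1]
grip_width: 14.1
```

Request:
step_arm(deltas=[[0,0,0,0.06,0,0],[0,0,0,0.12,0,0],[0,0,0,0.18,0,0],[0,0,0,0.24,0,0],[0,0,0,0.28,0,0]])

```text
time: 11.27
tool_pos: [448.9, -232.4, 216.4]
tcp_rot: [3.105, -0.001, -0.871]
contact_force: [-0.6, -0.5, -3.0]
grip_width: 13.9
```

Request:
step_arm(deltas=[[0,0,0,0.04,0,0],[0,0,0,0.04,0,0]])

```text
time: 11.43
tool_pos: [448.5, -232.8, 216.2]
tcp_rot: [-3.14, -0.001, -0.872]
contact_force: [-0.6, -1.2, -3.4]
grip_width: 13.7
```

```bash
python3 - <<'E'
from h import *
o=bot.get_obs();print(o["time"],o["joint_positions"],o["tool_pos"],o["tcp_rot"],o["grip_width"])
w=bot.capture("wrist")
for q in("tube_center","labels_center"):
    for b in bot.boxes_of(q,w)[:3]:print(q,b["p"],b["rect"])
R=Ro.from_euler('xyz',[np.pi,0,o["tcp_rot"][2]]).as_matrix()
plan(o["tool_pos"],R,np.array([444.7,216,190.]),np.array([0,0,1.40]),25)
E
```

```text
11.4333 [-6.31200683e-01  3.18007871e-01  1.60135902e+00  1.06959703e-03
  1.22137174e+00  1.81137995e+00] [ 448.47367348 -232.78896946  216.1807644 ] [-3.14041289e+00 -5.89721962e-04 -8.72150413e-01] 13.704581441407223
labels_center 0.96 [328.0, 208.3, 82.7, 70.2]
labels_center 0.8 [111.3, 289.9, 54.2, 64.4]
[[-1.4, -1.1, 0.1, 0.0, 0.0, -0.006], [-5.4, -4.5, 0.4, 0.0, 0.0, -0.022], [-12.2, -10.0, 0.9, 0.0, 0.0, -0.049], [-21.4, -17.7, 1.6, 0.0, 0.0, -0.087], [-33.0, -27.3, 2.5, 0.0, 0.0, -0.134]]
[[-12.2, -13.2, 1.0, 0.0, 0.0, -0.056], [-26.2, -28.3, 2.2, 0.0, 0.0, -0.12], [-41.6, -45.0, 3.6, 0.0, 0.0, -0.191], [-58.4, -63.1, 5.0, -0.0, 0.0, -0.268], [-76.2, -82.3, 6.5, 0.0, 0.0, -0.35]]
[[-10.6, -25.2, 1.6, -0.0, 0.0, -0.085], [-21.4, -51.0, 3.2, -0.0, 0.0, -0.172], [-32.3, -76.9, 4.9, -0.0, 0.0, -0.26], [-43.1, -102.7, 6.5, 0.0, 0.0, -0.347], [-53.6, -127.9, 8.1, 0.0, 0.0, -0.433]]
[[0.9, -26.2, 1.5, 0.0, 0.0, -0.082], [1.8, -50.9, 3.0, -0.0, 0.0, -0.159], [2.6, -73.6, 4.3, 0.0, 0.0, -0.23], [3.4, -94.2, 5.5, 0.0, 0.0, -0.294], [4.0, -112.1, 6.5, 0.0, 0.0, -0.35]]
[[5.7, -14.0, 0.9, 0.0, 0.0, -0.047], [10.2, -25.1, 1.6, 0.0, 0.0, -0.085], [13.5, -33.2, 2.1, 0.0, 0.0, -0.112], [15.5, -38.1, 2.4, 0.0, 0.0, -0.128], [16.1, -39.7, 2.5, 0.0, 0.0, -0.134]]
```

Level again, with the roll in place. I'll return to the known free spot where the caddy stood.

Request:
step_arm(deltas=[[-1.4,-1.1,0,0,0,-0.006],[-5.4,-4.5,0.4,0,0,-0.022],[-12.2,-10,0.9,0,0,-0.049],[-21.4,-17.7,1.6,0,0,-0.087],[-33,-27.3,2.5,0,0,-0.134]])

```text
time: 12.0
tool_pos: [449.2, -188.0, 212.9]
tcp_rot: [3.142, 0.0, -0.732]
contact_force: [0.7, 0.2, -2.9]
grip_width: 14.1
```

Request:
step_arm(deltas=[[-12.2,-13.2,1,0,0,-0.056],[-26.2,-28.3,2.2,0,0,-0.12],[-41.6,-45,3.6,0,0,-0.191],[-58.4,-63.1,5,0,0,-0.268],[-76.2,-82.3,6.5,0,0,-0.35]])

```text
time: 12.42
tool_pos: [447.6, -74.9, 206.5]
tcp_rot: [-3.141, 0.0, -0.38]
contact_force: [-0.3, 0.2, -3.0]
grip_width: 13.8
```

Request:
step_arm(deltas=[[-10.6,-25.2,1.6,0,0,-0.085],[-21.4,-51,3.2,0,0,-0.172],[-32.3,-76.9,4.9,0,0,-0.26],[-43.1,-102.7,6.5,0,0,-0.347],[-53.6,-127.9,8.1,0,0,-0.433]])

```text
time: 12.83
tool_pos: [445.6, 64.2, 198.5]
tcp_rot: [-3.141, 0.0, 0.054]
contact_force: [0.6, 0.6, -2.9]
grip_width: 13.6
```

Request:
step_arm(deltas=[[0.9,-26.2,1.5,0,0,-0.082],[1.8,-50.9,3,0,0,-0.159],[2.6,-73.6,4.3,0,0,-0.23],[3.4,-94.2,5.5,0,0,-0.294],[4,-112.1,6.5,0,0,-0.35]])

```text
time: 13.25
tool_pos: [444.1, 176.3, 191.9]
tcp_rot: [-3.141, 0.0, 0.404]
contact_force: [0.3, -0.4, -3.9]
grip_width: 13.7
```

Request:
step_arm(deltas=[[5.7,-14,0.9,0,0,-0.047],[10.2,-25.1,1.6,0,0,-0.085],[13.5,-33.2,2.1,0,0,-0.112],[15.5,-38.1,2.4,0,0,-0.128],[16.1,-39.7,2.5,0,0,-0.134]])

```text
time: 13.67
tool_pos: [444.5, 217.4, 189.5]
tcp_rot: [-3.142, 0.0, 0.533]
contact_force: [-0.1, 0.3, -3.5]
grip_width: 13.7
```

```bash
python3 - <<'E'
from h import *
o=bot.get_obs();print(o["time"],o["tool_pos"],o["tcp_rot"],o["grip_width"],o["contact_force"])
for n in("side","top"):
  p=bot.capture(n)
  if n=="top":save(p,"t5.png")
  for q in("tube_center","labels_center","tray_rim"):
    for b in bot.boxes_of(q,p)[:3]:print(n,q,b["p"],b["rect"], onz(p,*b["rect"][:2],25 if "tray" in q else 11).round())
E
```

```text
13.6667 [444.54321243 217.38442557 189.45868697] [-3.14154440e+00  9.42807727e-05  5.32832822e-01] 13.653344137767 [-0.12470047  0.2535307  -3.46357201]
side tube_center 0.65 [226.9, 332.0, 16.6, 16.0] [ 475. -189.   11.]
side labels_center 0.84 [283.4, 262.5, 37.2, 39.7] [528.  25.  11.]
side labels_center 0.72 [306.6, 123.3, 17.5, 30.4] [411. 468.  11.]
side labels_center 0.69 [285.8, 184.1, 27.0, 26.2] [439. 243.  11.]
side tray_rim 0.78 [242.7, 335.2, 99.3, 104.4] [ 515. -183.   25.]
top labels_center 0.94 [118.9, 255.8, 43.4, 39.3] [398. 464.  11.]
top labels_center 0.74 [319.7, 205.8, 38.0, 40.9] [527.  15.  11.]
top labels_center 0.49 [243.2, 223.6, 23.1, 33.1] [479. 190.  11.]
top tray_rim 0.94 [408.0, 210.4, 88.7, 83.1] [ 520. -187.   25.]
```

View pics/t5.png

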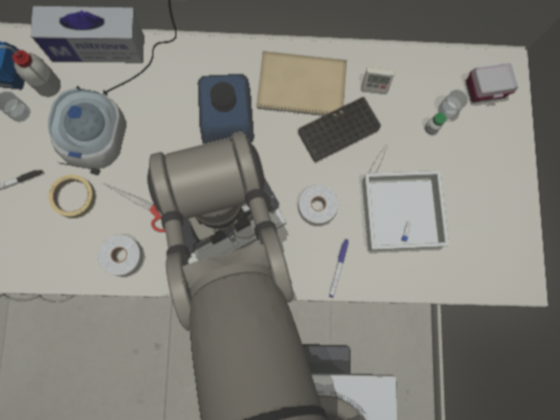

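The tube lies in the tray at (406,231). Next I'll lower the caddy slowly.

Request:
step_arm(deltas=[[0,0,8,0,0,0],[0,0,22,0,0,0],[0,0,40,0,0,0],[0,0,58,0,0,0],[0,0,70,0,0,0]])

```text
time: 14.48
tool_pos: [444.0, 216.2, 117.5]
tcp_rot: [-3.141, 0.002, 0.53]
contact_force: [-0.9, -0.8, -3.4]
grip_width: 13.4
```

Request:
step_arm(deltas=[[0,0,7,0,0,0],[0,0,12,0,0,0],[0,0,16,0,0,0],[0,0,18,0,0,0],[0,0,19,0,0,0]])

```text
time: 14.9
tool_pos: [445.1, 216.7, 100.7]
tcp_rot: [3.141, -0.001, 0.531]
contact_force: [0.4, -0.5, -3.1]
grip_width: 13.6
```

Request:
step_arm(deltas=[[0,0,1,0,0,0],[0,0,2,0,0,0],[0,0,3,0,0,0],[0,0,3,0,0,0]])

```text
time: 15.23
tool_pos: [444.9, 216.7, 97.6]
tcp_rot: [3.142, -0.0, 0.531]
contact_force: [-0.4, 0.3, -2.8]
grip_width: 13.2
```

Request:
step_arm(deltas=[[0,0,0.7,0,0,0],[0,0,1.2,0,0,0],[0,0,1.2,0,0,0]])

```text
time: 15.48
tool_pos: [445.0, 216.8, 96.6]
tcp_rot: [-3.142, -0.001, 0.531]
contact_force: [-0.6, 0.4, -0.5]
grip_width: 14.0
```

Request:
step_arm(deltas=[[0,0,0,0,0,0],[0,0,0,0,0,0],[0,0,0,0,0,0],[0,0,0,0,0,0],[0,0,0,0,0,0]], fingers=60)

```text
time: 15.9
tool_pos: [444.9, 216.7, 96.4]
tcp_rot: [3.142, -0.0, 0.531]
contact_force: [0.2, 1.0, 1.1]
grip_width: 42.3
```

Request:
step_arm(deltas=[[0,0,0,0,0,0],[0,0,0,0,0,0],[0,0,0,0,0,0],[0,0,0,0,0,0],[0,0,0,0,0,0]])

```text
time: 16.32
tool_pos: [444.9, 216.7, 96.3]
tcp_rot: [-3.142, -0.0, 0.531]
contact_force: [-0.2, 0.4, -0.3]
grip_width: 59.7
```

Request:
step_arm(deltas=[[0,0,-6,0,0,0],[0,0,-20,0,0,0],[0,0,-45,0,0,0],[0,0,-75,0,0,0],[0,0,-105,0,0,0]])

```text
time: 16.73
tool_pos: [444.4, 216.5, 202.7]
tcp_rot: [-3.141, 0.001, 0.531]
contact_force: [-0.2, 0.1, 0.0]
grip_width: 59.9
```

Request:
step_arm(deltas=[[0,0,-20,0,0,0],[0,0,-30,0,0,0],[0,0,-35,0,0,0],[0,0,-35,0,0,0],[0,0,-35,0,0,0]])

```text
time: 17.15
tool_pos: [444.5, 216.6, 235.9]
tcp_rot: [-3.141, 0.001, 0.531]
contact_force: [-0.9, 0.8, -0.9]
grip_width: 59.9
```

```bash
python3 - <<'E'
from h import *
o=bot.get_obs();print(o["time"],o["tool_pos"],o["grip_width"],o["contact_force"])
w=bot.capture("wrist");s=bot.capture("side")
for n,p in(("w",w),("s",s)):
  for q in("caddy_grip","tube_center","labels_center","tray_rim"):
    for b in bot.boxes_of(q,p)[:3]:print(n,q,b["p"],b["rect"], onz(p,*b["rect"][:2],25 if "tray" in q else 11).round()if n=="s"else"")
cv2.imwrite('pics/c6.png',np.hstack([cv2.resize(s["color"][130:400,180:340],None,fx=2,fy=2),cv2.resize(w["color"][0:320],(470,540))])[:,:,::-1])
E
```

```text
17.15 [444.5021706  216.56530879 235.90982066] 59.93324147007881 [-0.91457929  0.76084359 -0.86889539]
w caddy_grip 0.74 [279.4, 187.7, 199.1, 82.6] 
w tube_center 0.74 [279.1, 186.2, 195.9, 83.9] 
w labels_center 0.72 [440.3, 205.3, 70.4, 70.6] 
w labels_center 0.71 [94.3, 120.5, 70.6, 69.8] 
w labels_center 0.69 [309.6, 180.9, 55.7, 59.9] 
w tray_rim 0.75 [517.2, 229.9, 80.8, 58.4] 
s caddy_grip 0.94 [284.5, 194.2, 41.3, 73.3] [449. 211.  11.]
s tube_center 0.54 [225.8, 331.4, 15.5, 13.4] [ 472. -188.   11.]
s tube_center 0.29 [287.0, 202.4, 27.7, 25.7] [466. 190.  11.]
s labels_center 0.87 [280.3, 263.4, 33.8, 36.7] [521.  20.  11.]
s labels_center 0.87 [302.6, 122.8, 28.1, 28.1] [399. 465.  11.]
s labels_center 0.7 [285.7, 203.4, 22.4, 28.8] [464. 186.  11.]
s tray_rim 0.63 [243.8, 334.9, 100.3, 100.3] [ 517. -181.   25.]
s tray_rim 0.33 [286.6, 194.1, 41.3, 73.8] [458. 206.  25.]
```

View pics/c6.png

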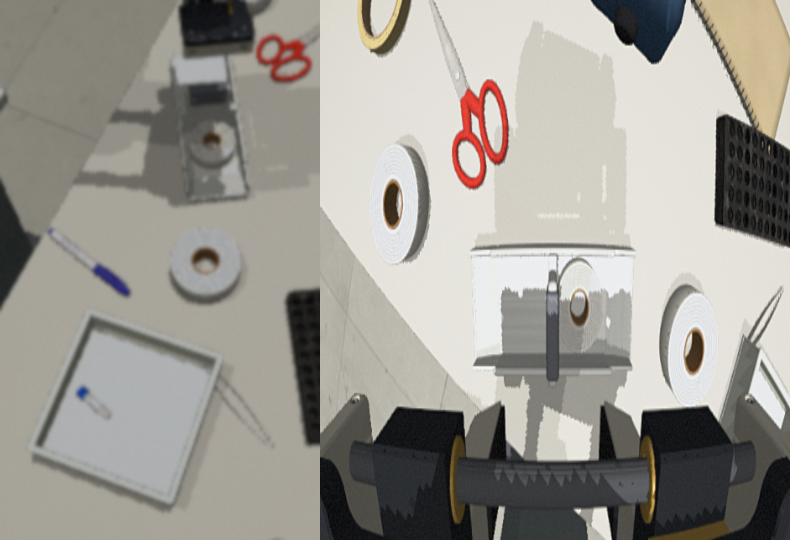

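The tube is inside the tray, about 45 mm off centre, the roll is flat in its bay, and the caddy stands upright with the gripper clear. Handing in.

```bash
python3 -c "
from plant import bot
print(bot.close_job())"
```

```text
the job is handed in; nothing more can be done
None
```

I poured the tube into the tray, set the caddy back down upright and released it. I handed the job in at about 17 s of the 59 s; no verdict is reported.

- **Pour:** I gripped the caddy by its upright grip and tipped it about 50° over the tray, toward +x+y and away from the y wall. The tube rolled out and the roll of labels stayed against the divider.
- **Placing:** I set the caddy down where it first stood, a known free spot about 400 mm from the tray centre. That is on the worktop but not right next to the tray.
- **Last checks:** The tube lies about 45 mm off the tray centre, inside the walls. The roll is flat in its bay. At set-down the tool was within 1 mm of its height when it gripped the caddy. The gripper is open and clear, about 140 mm above the grip.
- **Checks that disagreed:** In the last pictures the network also reported the tube at the caddy (p 0.74 in the wrist view, 0.29 in the side view). The wrist box is the size of the whole caddy, and the pictures show that bay empty, so I took these as false. The tray position varied by about 10 mm between views, well inside the tube's margin.

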